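# Open the clipped chill chest on the breakfast buffet

## Robot

A 6-joint arm with a two-finger parallel gripper is mounted at the origin on the work surface. World frame = base frame: x ahead of the robot, y to its left, z up, the work surface at z = 0. Lengths are in m, angles in rad, forces in N, time in s.
With the tool pointing down it reaches from about 0.325 to 0.775 m from the base axis. Payload 5.5 kg.
Tool frame: the origin (TCP) lies between the finger pads; the fingertips stand 8 mm ahead of it and the grasp point (between the pads) lies 11 mm behind it (tcp_to_tips is the distance from the TCP to the fingertips, in m); z points along the fingers, y is the direction in which the jaws open and shut (so a half turn about z gives the same grasp; the last joint's range is limited). The gripper opens to 88 mm and grips with 3 to 60 N. Pads are 20 mm wide; open, the fingers measure 115 mm over their backs; the gripper's body (75 mm by 178 mm) begins 61 mm behind the grasp point.
Start: joints at [1.157, 0.091, 1.231, -0, 1.82, -0.057], TCP at [0.21, 0.562, 0.203] pointing down, gripper open.
Joint ranges: [-2.87, 2.87], [-0.86, 2.18], [0.17, 2.46], [-1.51, 4.65], [0.06, 2.69], [-2.65, 2.65]. Speed limits (rad/s): [2.57, 2.57, 3.01, 3.14, 3.14, 3.14].

## Interface

Orientations are given as a unit quaternion [w, x, y, z].
In Python, from bench import * gives the robot as it stands. Calls block until the motion is done:
- move_to(position, orientation): joint-space move of the TCP to a pose.
- move_l(position, speed=0.15, orientation=None): straight line of the TCP; orientation=None keeps the orientation; speed is the mean speed in m/s.
- movej(angles): joint-space move.
- gripper_open() and close(): open the fingers fully, or close them until they stop; the grip force is fixed at half the most.
- hold(seconds).
- inverse_kinematics(position, orientation): joint angles nearest the present ones, or None.
- state(): the state.
- get_image(name): name is "scene" or "top" or "wrist"; returns a dict with "frame" (384x512x3 uint8, blue, green, red), "depth" (384x512 float32, m along the optical axis (not along the pixel's ray), 0 where there is no reading), "camera_matrix" (3x3 intrinsics, pixels), "view" (4x4, takes a point from world to camera coordinates). Camera axes: x right, y up, looking along -z (the intrinsics and any distortion apply to the point x, -y, -z); pixel columns grow to the right and rows downward; lengths in m; the calibration is good to about 2 mm. The wrist camera is an equidistant fisheye: a pixel r from the principal point sees the ray r / f radians off the axis. A picture is of the moment at which its call begins.
A pose or a line that the arm cannot do raises IKError and nothing moves.
- job_done(): hands the job in, once; it reports no verdict.
The state is a dict: "time": time; "joint_pos": joint angles; "dq": joint speeds; "joint_torque": joint torques, N m; "ee_pos": TCP position; "ee_rot": TCP orientation; "ft_force": force on the tool from outside, world axes, zero at the start; "moment": the same for the moment, N m; "finger_gap": finger opening in m.
Only numpy, scipy, OpenCV 4.12 (cv2) and the standard library are available. Lean on these libraries where they do the work, as an engineer would, in place of code of your own. Each camera call takes 0.05 s, during which the arm holds its last target.

## Task

Open the steel chill chest for service: flip the two red-tabbed spring clips fully open, off the opposite edges of its lid, while the lid is still seated, then lift the lid off and set it down gently, handle up, flat in the middle of the pale wooden serving board. Do not force the lid up against a clip, and leave the pitcher, the tumbler and the bowl standing where they are.

Things in the scene. Friction and masses are not known exactly. Their poses are not given: they have to be found in the camera images.
- chest: Fixed open-topped steel box, 140 (its x) by 160 (its y) by 110 mm high, walls 10 mm, with three jars inside (tops 78 mm high). Origin: centre of its underside, z up. The clips sit at the middles of its two x sides. It and the board swap sides between runs.
- lid: Loose charcoal lid, 0.3 to 0.6 kg, z up. Origin: centre of its underside. Below, a plug 112 (x) by 132 (y) by 10 mm sits in the chest's mouth, 4 mm play all round; above it a plate 160 by 170 by 16 mm rests on the rim, its top 26 mm above the origin. Seated: axes along the chest's, origin 100 mm and plate top 126 mm above the table. On the board it rests on the plug.
- lid_grip (a point): Middle of the lid's steel bar handle: a bar 110 mm long along the lid's y, 14 mm wide (x) and 14 mm high, its centre 62 mm above the lid's origin (36 mm above the plate top); 29 mm clear space under the bar between its end posts.
- clip_a (a joint): Hinge of the spring clip on the chest's +x side, rad. 0 = closed, hooked over the lid's edge; grows as it tips outward; 2.0 = fully open, hanging outward. Pivot line along the chest's y, 72.5 mm from the chest's centre, 94 mm above the table. Sprung over-centre: held shut up to about 0.45 rad (2 to 4 N outward on the tab starts it); beyond that it snaps open by itself and stays.
- clip_b (a joint): The same for the clip on the chest's -x side: 0 = closed, grows as it tips outward (towards the chest's -x), 2.0 = fully open.
- clip_a_tab (a point): Middle of the top edge of clip a's red tab, on its inner face: closed, 83 mm from the chest's centre along its +x, 166 mm above the table. Clip: steel, 60 mm wide along the chest's y; its hook reaches 13.5 mm inward over the lid's edge, from 2 to 7 mm above the lid's plate; the upright red tab, 4 mm thick, rises from the hook to 40 mm above the plate.
- clip_b_tab (a point): The same point on clip b, on the chest's -x side.
- board: Fixed pale wooden serving board on four feet, 240 (x) by 220 (y) mm, top 40 mm above its origin. Origin: centre of its underside, on the table.
- pitcher: Bystander: loose charcoal drinks pitcher, 108 mm wide, 186 mm high, handle to its +y. Origin: centre of its underside.
- tumbler: Bystander: loose glass tumbler, 68 mm wide, 95 mm high. Origin: centre of its underside.
- bowl: Bystander: loose white bowl, 110 mm wide, 50 mm high. Origin: centre of its underside.
There are look-alikes about, which are no part of the job. What is shaped like the lid but pink is not meant. There is more than one size of the chest; the job needs the larger.

How it is judged:
On the way, in this order (a step that is already met when the one before it is completed fails the run):
1. both clips are flipped open (past 1.2 rad) with the lid still seated on the chest (value of joint each of clip_a, clip_b above 1.2 rad and z of lid in the frame of chest below 0.108 m and horizontal distance between lid and chest below 0.012 m), for 0.2 s.
2. the lid is lifted clear, its underside at least 15 mm above the chest's rim (value of joint each of clip_a, clip_b above 1.2 rad and z of lid in the frame of chest above 0.125 m), for 0.1 s.
At the end, for the whole second after the job is handed in: Both clips stand open (past 1.2 rad); the lid lies at rest on the serving board, released, handle up and flat (within 0.06 rad), its centre within 40 mm of the board's centre and its underside within 5 mm of the board's top (value of joint each of clip_a, clip_b above 1.2 rad and horizontal distance between lid and board below 0.04 m and z of lid in the frame of board between 0.035 and 0.045 m and angle between lid's own z axis and vertical below 0.06 rad and linear speed of lid below 0.02 m/s and angular speed of lid below 0.1 rad/s); the robot touches nothing.
It fails at once if the lid is raised more than 10 mm off its seat with a clip still on it (below 0.8 rad) (z of lid in the frame of chest above 0.11 m and value of joint any of clip_a, clip_b below 0.8 rad).
It fails at once if the lid is dropped or thrown (faster than 0.5 m/s, touching nothing) (linear speed of lid above 0.5 m/s and contact force between lid and anything else below 0.05 N).
It fails at once if the lid is slammed down on the board (over 60 N) (contact force between lid and board above 60 N).
It fails at once if the pitcher, the tumbler or the bowl is moved more than 30 mm or tipped more than 0.3 rad ((distance of pitcher from where it was at the start of the episode above 0.03 m or angle between pitcher's own z axis and vertical above 0.3 rad) or (distance of tumbler from where it was at the start of the episode above 0.03 m or angle between tumbler's own z axis and vertical above 0.3 rad) or (distance of bowl from where it was at the start of the episode above 0.03 m or angle between bowl's own z axis and vertical above 0.3 rad)).
It also fails if it takes over 58 s, if anything falls off the work surface, if the arm or the gripper's body presses on something with over 40 N, if the wrist force passes 120 N, or if a joint passes its speed limit or range.

## Working session

There is one attempt and no reset: what is moved stays moved. The work goes in short steps, each a Python script; the robot and the scene stay as the last script left them, time stands still between calls to the robot, and variables do not carry over. Pictures are saved under pics/ and viewed, and the job is handed in when it is done.

```bash
mkdir -p pics; ls
python3 - <<'E'
from bench import *
import cv2,numpy as np
for n in ["scene","top","wrist"]:
    d=get_image(n); cv2.imwrite(f"pics/{n}0.png",d["frame"]); np.savez(f"{n}0.npz",**d)
    print(n,d["camera_matrix"].round(1).tolist(),d["view"].round(3).tolist(), [k for k in d])
s=state();print(s)
E
```

```text
pics
scene [[404.3, 0.0, 252.7], [0.0, 404.3, 189.8], [0.0, 0.0, 1.0]] [[0.645, 0.764, -0.003, -0.33], [-0.635, 0.539, 0.553, 0.296], [0.425, -0.355, 0.833, -1.691], [0.0, 0.0, 0.0, 1.0]] ['frame', 'depth', 'camera_matrix', 'view']
top [[409.3, 0.0, 257.4], [0.0, 409.3, 187.9], [0.0, 0.0, 1.0]] [[0.011, -1.0, -0.003, -0.024], [0.992, 0.011, 0.127, -0.535], [-0.126, -0.004, 0.992, -1.453], [0.0, 0.0, 0.0, 1.0]] ['frame', 'depth', 'camera_matrix', 'view']
wrist [[297.3, 0.0, 253.0], [0.0, 297.3, 190.2], [0.0, 0.0, 1.0]] [[0.35, 0.937, -0.002, -0.599], [-0.894, 0.333, -0.3, 0.037], [-0.28, 0.106, 0.954, -0.392], [0.0, 0.0, 0.0, 1.0]] ['frame', 'depth', 'camera_matrix', 'view']
{'time': 0.15, 'joint_pos': array([ 1.15730065e+00,  9.17105382e-02,  1.23159150e+00, -2.41788193e-06,
        1.81978919e+00, -5.66958587e-02]), 'dq': array([-1.64733999e-04, -1.62138089e-03, -4.00525752e-03,  1.38623059e-03,
       -9.54544442e-05,  7.10033844e-04]), 'joint_torque': array([ 1.40829834e-03, -4.47041595e+01, -4.06908846e+01,  6.99114846e-02,
        2.73958559e-02, -1.18605840e-04]), 'ee_pos': array([0.20946803, 0.56198695, 0.20206193]), 'ee_rot': array([-1.73396038e-04,  1.77455348e-01,  9.84128568e-01, -7.28947265e-04]), 'ft_force': array([ 0.74389643,  0.24521831, -0.12089484]), 'moment': array([0.04465513, 0.02860801, 0.03465   ]), 'finger_gap': 0.08777874019561967}
```

View pics/scene0.png

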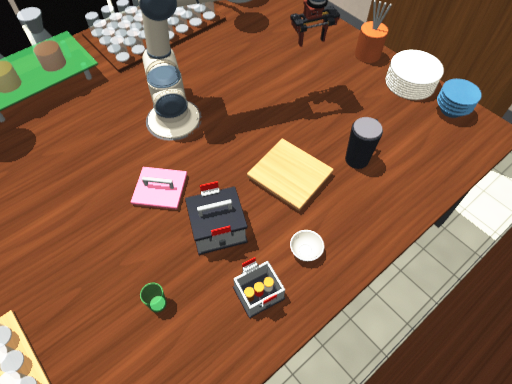

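View pics/top0.png

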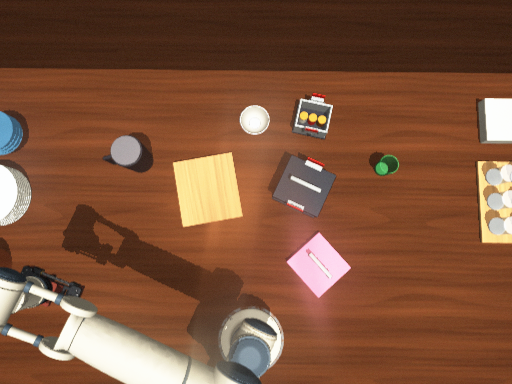

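View pics/wrist0.png

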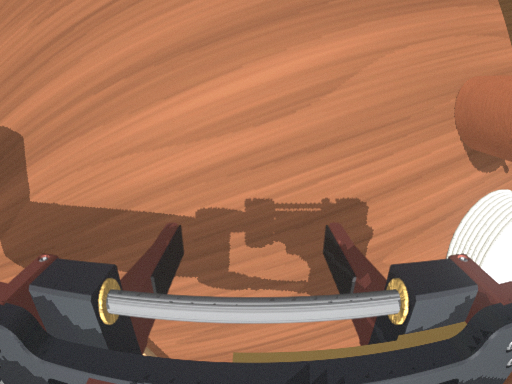

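The top view shows the charcoal-lidded chest at about (304,185), with red tabs at (315,164) and (295,207). The board is at (208,189), the pitcher at (126,151), the bowl at (255,120), the tumbler at (386,165), the pink decoy at (319,264) and the small chest at (313,117). Next I measure these.

```bash
cat > h.py <<'E'
import numpy as np,cv2
def ray(d,uv):
    K,V=d["camera_matrix"],d["view"]; uv=np.atleast_2d(uv).astype(float)
    c=np.c_[(uv[:,0]-K[0,2])/K[0,0],-(uv[:,1]-K[1,2])/K[1,1],-np.ones(len(uv))]
    R=V[:3,:3]; return -R.T@V[:3,3], c@R
def onplane(d,uv,z):
    o,r=ray(d,uv); return o+r*((z-o[2])/r[:,2])[:,None]
def cloud(d):
    h,w=d["depth"].shape; u,v=np.meshgrid(np.arange(w),np.arange(h))
    o,r=ray(d,np.c_[u.ravel(),v.ravel()]); return (o+r*d["depth"].reshape(-1,1)).reshape(h,w,3)
E
python3 - <<'E'
from h import *
for n in ["top","scene"]:
    d=dict(np.load(n+"0.npz")); P=cloud(d); f=d["frame"].astype(int); b,g,r=f[...,0],f[...,1],f[...,2]
    ok=d["depth"]>0
    red=((r>130)&(g<50)&(b<60)&(P[...,2]>.03)&ok).astype(np.uint8)
    k,l,s,c=cv2.connectedComponentsWithStats(red)
    for i in range(1,k):
        if s[i,4]>12:
            q=P[l==i]; print(n,"red",s[i,4],c[i].round(1),np.median(q,0).round(4),q.min(0).round(3),q.max(0).round(3))
    z=P[...,2]
    # lid plate
    m=((abs(z-.126)<.012)&(r<110)&(abs(r-b)<30)&ok).astype(np.uint8)
    k,l,s,c=cv2.connectedComponentsWithStats(m); 
    for i in range(1,k):
        if s[i,4]>300: 
            rr=cv2.minAreaRect(np.argwhere(l==i)[:,::-1].astype(np.float32)); bp=onplane(d,cv2.boxPoints(rr),.126)
            print(n,"plate",s[i,4],c[i].round(),bp.round(4).tolist(),bp.mean(0), "zmed",np.median(z[l==i]))
    # board
    m=((abs(z-.04)<.012)&(r>150)&(g>120)&(b<g-20)&ok).astype(np.uint8)
    k,l,s,c=cv2.connectedComponentsWithStats(m)
    for i in range(1,k):
        if s[i,4]>500:
            q=onplane(d,np.argwhere(l==i)[:,::-1],.04)
            rr=cv2.minAreaRect((q[:,:2]*1000).astype(np.float32)); print(n,"board",s[i,4],c[i].round(),rr)
    # handle
    m=((abs(z-.169)<.012)&(abs(r-b)<40)&(r>90)&ok).astype(np.uint8)
    k,l,s,c=cv2.connectedComponentsWithStats(m)
    for i in range(1,k):
        if s[i,4]>40:
            q=onplane(d,np.argwhere(l==i)[:,::-1],.169)
            rr=cv2.minAreaRect((q[:,:2]*1000).astype(np.float32)); print(n,"handle",s[i,4],c[i].round(),rr)
    # bystanders
    m=((z>.02)&(z<.3)&ok&(P[...,0]>.3)).astype(np.uint8)
    k,l,s,c=cv2.connectedComponentsWithStats(m)
    for i in range(1,k):
        if s[i,4]>100: q=P[l==i];print(n,"obj",s[i,4],c[i].round(),q.min(0).round(3),q.max(0).round(3))
E
```

```text
top red 25 [318.2  95.4] [ 0.8573 -0.2285  0.1142] [ 0.851 -0.25   0.106] [ 0.863 -0.208  0.127]
top red 26 [315.6 161.9] [ 0.6106 -0.2138  0.1536] [ 0.6   -0.238  0.136] [ 0.622 -0.189  0.171]
top plate 915 [314. 180.] [[0.5198, -0.0789, 0.126], [0.6417, -0.1338, 0.126], [0.5711, -0.2875, 0.126], [0.4507, -0.2313, 0.126]] [ 0.54581395 -0.18284728  0.126     ] zmed 0.1271026953940444
top board 3966 [207. 189.] ((530.3944091796875, 163.48526000976562), (239.4795684814453, 219.39987182617188), 10.709519386291504)
top handle 152 [305. 183.] ((535.2106323242188, -176.8241729736328), (109.11750030517578, 15.132315635681152), 65.05316162109375)
top obj 6654 [272.   6.] [ 1.214 -0.989  0.02 ] [1.23  0.989 0.128]
top obj 948 [313. 115.] [ 0.727 -0.284  0.02 ] [ 0.863 -0.148  0.132]
top obj 1340 [496. 119.] [ 0.718 -0.952  0.02 ] [ 0.88  -0.846  0.061]
top obj 381 [254. 117.] [ 0.734 -0.058  0.02 ] [0.843 0.049 0.059]
top obj 747 [  9. 133.] [0.647 0.841 0.042] [0.791 0.921 0.122]
top obj 1185 [129. 153.] [0.586 0.364 0.02 ] [0.691 0.506 0.197]
top obj 3997 [207. 189.] [0.395 0.036 0.022] [0.
[... 1577 characters left out ...]

scene obj 1283 [458.  97.] [0.641 0.84  0.021] [0.794 1.001 0.121]
scene obj 1291 [363. 140.] [0.585 0.363 0.02 ] [0.691 0.503 0.194]
scene obj 3316 [290. 173.] [0.396 0.035 0.021] [0.666 0.292 0.052]
scene obj 495 [169. 196.] [ 0.3  -0.31  0.02] [ 0.38  -0.153  0.076]
scene obj 3044 [216. 216.] [ 0.428 -0.286  0.02 ] [ 0.642 -0.069  0.177]
scene obj 488 [307. 242.] [ 0.73  -0.057  0.02 ] [0.84  0.052 0.058]
scene obj 2071 [451. 320.] [ 1.22  -0.179  0.02 ] [1.221 0.519 0.3  ]
scene obj 1470 [258. 285.] [ 0.727 -0.285  0.02 ] [ 0.862 -0.148  0.131]
scene obj 492 [153. 296.] [ 0.585 -0.511  0.02 ] [ 0.652 -0.444  0.103]
scene obj 1096 [ 11. 361.] [ 0.374 -0.918  0.02 ] [ 0.609 -0.849  0.119]
```

```bash
cat >> h.py <<'E'
C=np.array([.5357,-.1774]); A=np.radians(-24.65); U=np.array([np.cos(A),np.sin(A)])
B=np.array([.5302,.1635])
def quat(phi): n=(np.pi/2+phi)/2; return [0,np.cos(n),np.sin(n),0]
def at(s,z): return [*(C+s*U),z]
E
python3 - <<'E'
from bench import *
from h import *
p=state()["ee_pos"]
for phi in (A,A+np.pi,A-np.pi):
    for q in (at(.045,.3),at(.045,.156),at(.12,.16),at(-.045,.156),at(-.12,.16),[*B,.09],[*B,.25]):
        j=inverse_kinematics(q,quat(phi)); print(round(phi,2),None if j is None else np.round(j,2))
E
```

```text
-0.43 [-0.38  0.16  0.98 -0.    2.    0.05]
-0.43 [-0.38  0.11  1.29 -0.    1.74  0.05]
-0.43 [-0.39  0.32  1.05 -0.    1.77  0.04]
-0.43 [-0.38 -0.13  1.53 -0.    1.74  0.05]
-0.43 [-0.37 -0.34  1.7  -0.    1.78  0.06]
-0.43 [ 0.24 -0.02  1.55 -0.    1.62  0.67]
-0.43 [ 0.24 -0.02  1.26 -0.    1.9   0.67]
2.71 None
2.71 None
2.71 None
2.71 None
2.71 None
2.71 [ 0.24 -0.02  1.55 -0.    1.62 -2.47]
2.71 [ 0.24 -0.02  1.26 -0.    1.9  -2.47]
-3.57 None
-3.57 None
-3.57 None
-3.57 None
-3.57 None
-3.57 [ 0.24 -0.02  1.55 -0.    1.62 -2.47]
-3.57 [ 0.24 -0.02  1.26 -0.    1.9  -2.47]
```

Run:
```python
from bench import *
from h import *
q=quat(A)
close()
p=state()["ee_pos"]; move_l([p[0],p[1],.31],.2)
move_to(at(.045,.30),q)
print(state()["time"],state()["ee_pos"],state()["finger_gap"])
move_l(at(.045,.154),.12)
f0=state()["ft_force"]
for s in (.062,.072,.082,.092,.102,.112,.118):
    move_l(at(s,.156),.06); print(s,(state()["ft_force"]-f0).round(1))
d=get_image("scene");cv2.imwrite("pics/s1.png",cv2.resize(d["frame"][130:280,130:330],None,fx=3,fy=3))
d=get_image("top");cv2.imwrite("pics/t1.png",cv2.resize(d["frame"][90:240,220:420],None,fx=3,fy=3))
print(state()["time"])
```

```text
5.1333 [ 0.57686028 -0.19534505  0.30011911] 0.00032542157954160926
0.062 [ 0.8 -1.   0.1]
0.072 [ 0.6 -1.  -1.4]
0.082 [ 0.5 -0.9 -1.3]
0.092 [ 1.3 -0.8 -0.5]
0.102 [ 0.9 -0.6  0. ]
0.112 [ 0.7 -0.7  0.4]
0.118 [-0.3 -1.4 -0.6]
8.8667
```

View pics/s1.png

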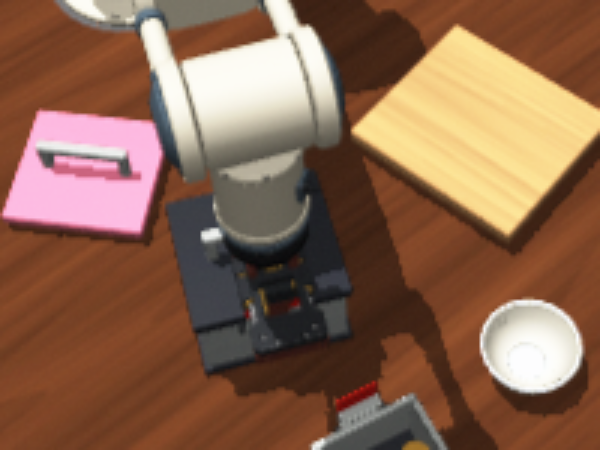

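View pics/t1.png

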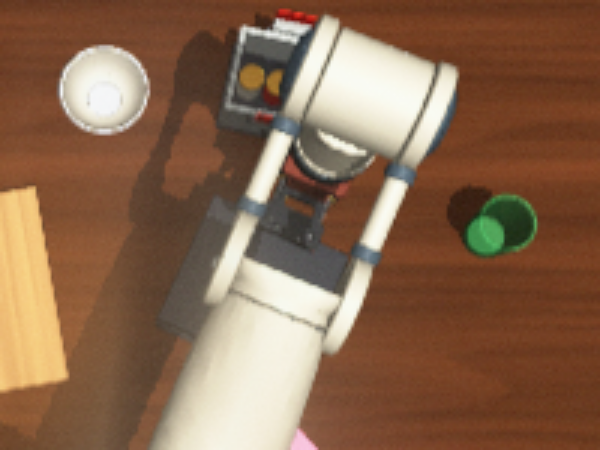

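The arm covers the clip in both views, so I raise the tool and look again.

Run:
```python
from bench import *
from h import *
move_l(at(.118,.26),.2)
move_l(at(-.045,.26),.25)
d=get_image("scene");cv2.imwrite("pics/s2.png",cv2.resize(d["frame"][130:280,130:330],None,fx=3,fy=3))
d=get_image("wrist");cv2.imwrite("pics/w2.png",d["frame"])
print(state()["time"])
```

```text
10.4333
```

View pics/s2.png

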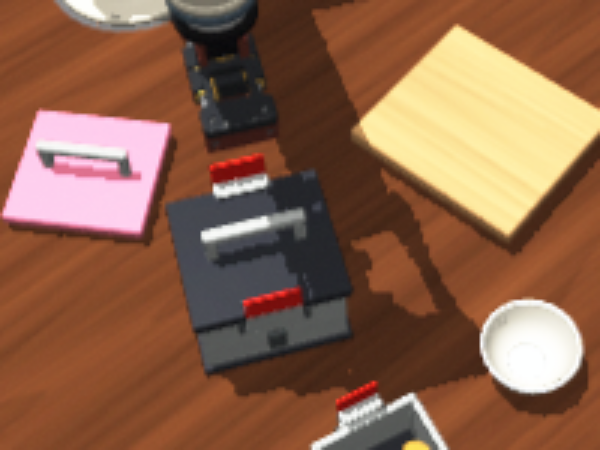

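View pics/w2.png

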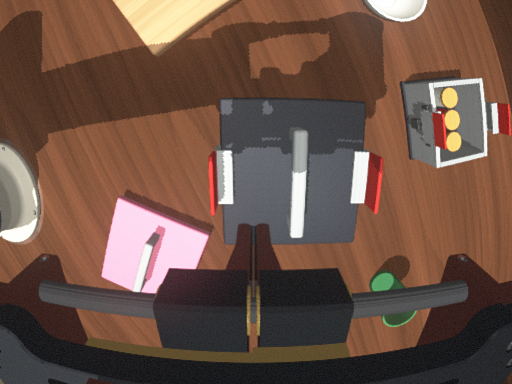

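Clip a is still closed. In the scene crop its tab is at (272,302), the same as before, and the wrist view also shows it hooked at (370,182). The fingers seem to have passed over it or slipped off, so I check the real tip height before retrying.

Run:
```python
from bench import *
import bench
from h import *
print(getattr(bench,'tcp_to_tips',None), state().keys())
move_l(at(.045,.26),.25)
move_l(at(.045,.156),.15)
s=state(); print(s["ee_pos"],s["ee_rot"],at(.045,.156),s["time"])
d=get_image("wrist");cv2.imwrite("pics/w3.png",d["frame"]); np.savez("w3.npz",**d)
V=d["view"];K=d["camera_matrix"]
def proj(p):
    c=V[:3,:3]@np.array(p)+V[:3,3]; x,y,z=c[0],-c[1],-c[2]; r=np.hypot(x,y);t=np.arctan2(r,z); return K[0,2]+K[0,0]*t*x/r,K[1,2]+K[1,1]*t*y/r
for p in (at(.045,.156),at(.045,.148),at(.083,.166),at(0,.169)): print(np.round(proj(p)))
d=get_image("scene");cv2.imwrite("pics/s3.png",cv2.resize(d["frame"][130:280,130:330],None,fx=3,fy=3))
```

```text
0.008 dict_keys(['time', 'joint_pos', 'dq', 'joint_torque', 'ee_pos', 'ee_rot', 'ft_force', 'moment', 'finger_gap'])
[ 0.57695452 -0.19624424  0.15773099] [9.91384287e-04 8.41722493e-01 5.39909015e-01 7.19482279e-04] [np.float64(0.5765992620211938), np.float64(-0.1961683341328347), 0.156] 11.7833
[252. 225.]
[252. 220.]
[310. 231.]
[182. 233.]
```

View pics/w3.png

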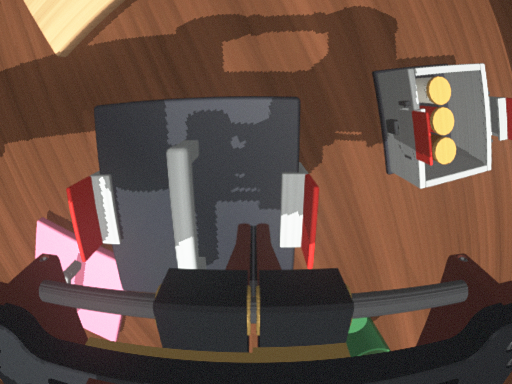

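View pics/s3.png

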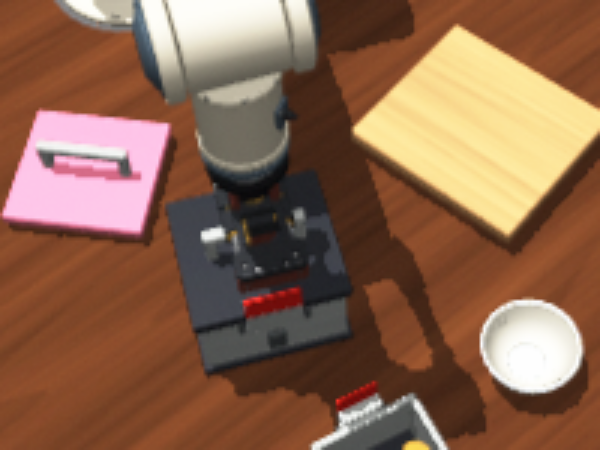

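Run:
```python
from bench import *
from h import *
f0=state()["ft_force"]
ims=[]
move_l(at(.045,.148),.06)
for s in (.06,.07,.08,.09):
    move_l(at(s,.148),.06); t=state(); print(s,(t["ft_force"]-f0).round(1),t["ee_pos"].round(4),t["time"])
    d=get_image("wrist");ims.append(d["frame"][130:290,150:410])
cv2.imwrite("pics/w4.png",cv2.resize(np.vstack([np.hstack(ims[:2]),np.hstack(ims[2:])]),None,fx=1.5,fy=1.5))
```

```text
0.06 [ 0.2 -0.6 -0.6] [ 0.5904 -0.2025  0.1478] 12.5667
0.07 [ 0.   0.5 -1.4] [ 0.5994 -0.2066  0.1478] 12.9333
0.08 [-0.2 -0.2 -0.8] [ 0.6084 -0.2108  0.1478] 13.3
0.09 [-0.   0.2 -1.5] [ 0.6175 -0.2149  0.1478] 13.6667
```

View pics/w4.png

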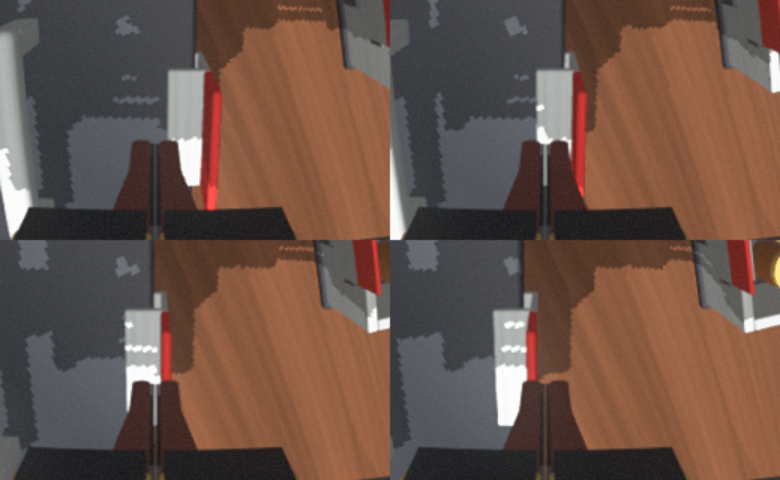

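The fingers slid past the upright tab with no contact force, so the tips may not be where I assumed. I check their position in the depth images.

Run:
```python
from bench import *
from h import *
d=get_image("wrist"); K=d["camera_matrix"];V=d["view"];D=d["depth"]
u,v=np.meshgrid(np.arange(512),np.arange(384)); x=(u-K[0,2])/K[0,0];y=(v-K[1,2])/K[1,1];r=np.hypot(x,y)+1e-9
sx,sy,sz=np.sin(r)*x/r,np.sin(r)*y/r,np.cos(r)
k=D/sz; c=np.dstack([sx*k,-sy*k,-D]); P=(c-V[:3,3])@V[:3,:3]
L=np.dstack([(P[...,:2]-C)@U,(P[...,:2]-C)@np.array([-U[1],U[0]]),P[...,2]])
for row in (180,190,200,210,220,225,230,240,250,260): print(row,[(cc,L[row,cc].round(3).tolist()) for cc in (236,246,260,268)])
print(D[200:270:10,246])
d=get_image("scene"); np.savez("s5.npz",**d); P=cloud(d)
q=(P[...,:2]-C)@U; w=(P[...,:2]-C)@np.array([-U[1],U[0]])
m=(abs(q-.09)<.06)&(abs(w)<.08)&(P[...,2]>.13)&(P[...,2]<.24)
for rr in range(190,250,3):
    cc=np.where(m[rr])[0]
    if len(cc): print(rr,cc.min(),cc.max(),[(c_,q[rr,c_].round(3),w[rr,c_].round(3),P[rr,c_,2].round(3)) for c_ in cc[::5]])
f=d["frame"];cv2.imwrite("pics/s5.png",cv2.resize(f[160:260,170:270],None,fx=6,fy=6))
```

```text
180 [(236, [0.079, 0.028, 0.134]), (246, [0.086, 0.03, 0.141]), (260, [0.098, -0.008, 0.002]), (268, [0.108, -0.009, -0.0])]
190 [(236, [0.079, 0.021, 0.134]), (246, [0.086, 0.03, 0.164]), (260, [0.099, -0.021, 0.001]), (268, [0.108, -0.021, 0.001])]
200 [(236, [0.078, 0.014, 0.134]), (246, [0.086, 0.025, 0.166]), (260, [0.099, -0.033, 0.0]), (268, [0.108, -0.033, 0.0])]
210 [(236, [0.078, 0.006, 0.133]), (246, [0.086, 0.018, 0.166]), (260, [0.099, -0.046, 0.001]), (268, [0.108, -0.045, 0.001])]
220 [(236, [0.078, -0.001, 0.135]), (246, [0.086, 0.012, 0.166]), (260, [0.099, -0.059, 0.0]), (268, [0.108, -0.058, 0.001])]
225 [(236, [0.078, -0.006, 0.133]), (246, [0.086, 0.011, 0.171]), (260, [0.095, 0.01, 0.169]), (268, [0.109, -0.065, 0.0])]
230 [(236, [0.078, -0.01, 0.132]), (246, [0.086, 0.011, 0.178]), (260, [0.094, 0.012, 0.179]), (268, [0.099, 0.011, 0.178])]
240 [(236, [0.081, 0.011, 0.191]), (246, [0.087, 0.011, 0.191]), (260, [0.094, 0.011, 0.19]), (268, [0.098, 0.011, 0.19])]
250 [(236, [0.082, 0.011, 0.201]), (246, [0.087, 0.011, 0.202]), (260, [0.094, 0.011, 0.2]), (268, [0
[... 369 characters left out ...]
64(0.047), np.float64(0.133))]
220 239 239 [(np.int64(239), np.float64(0.052), np.float64(0.066), np.float64(0.131))]
223 203 240 [(np.int64(203), np.float64(0.032), np.float64(-0.046), np.float64(0.13)), (np.int64(238), np.float64(0.062), np.float64(0.06), np.float64(0.131))]
226 210 241 [(np.int64(210), np.float64(0.049), np.float64(-0.027), np.float64(0.131)), (np.int64(221), np.float64(0.1), np.float64(0.002), np.float64(0.208))]
229 195 205 [(np.int64(195), np.float64(0.046), np.float64(-0.074), np.float64(0.131))]
232 196 207 [(np.int64(196), np.float64(0.058), np.float64(-0.073), np.float64(0.131))]
235 198 204 [(np.int64(198), np.float64(0.07), np.float64(-0.069), np.float64(0.131))]
```

View pics/s5.png

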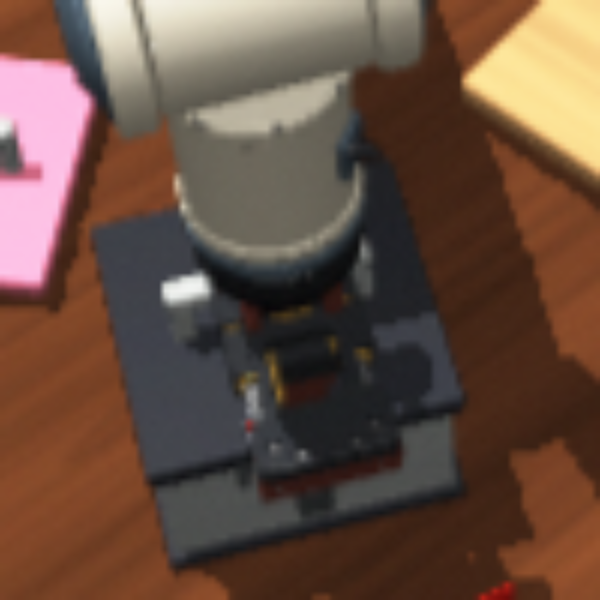

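By depth, the closed fingertips end at z≈0.168 while the TCP reads 0.148, which is 28 mm higher than nominal. I compare with the opened fingers in the first wrist picture.

```bash
cat >> h.py <<'E'
def wcloud(d):
    K=d["camera_matrix"];V=d["view"];D=d["depth"]
    u,v=np.meshgrid(np.arange(512),np.arange(384)); x=(u-K[0,2])/K[0,0];y=(v-K[1,2])/K[1,1];r=np.hypot(x,y)+1e-9
    k=D/np.cos(r); c=np.dstack([np.sin(r)*x/r*k,-np.sin(r)*y/r*k,-D]); return (c-V[:3,3])@V[:3,:3]
E
python3 - <<'E'
from h import *
d=dict(np.load("wrist0.npz")); P=wcloud(d)
for row in (216,220,224,228,232,236,240,250,260): print(row,[(c,P[row,c].round(3).tolist()) for c in (164,172,178,330,338)])
E
```

```text
216 [(164, [0.237, 0.415, 0.002]), (172, [0.241, 0.426, 0.001]), (178, [0.244, 0.434, -0.001]), (330, [0.32, 0.637, 0.0]), (338, [0.324, 0.648, 0.0])]
220 [(164, [0.242, 0.412, 0.001]), (172, [0.246, 0.423, 0.001]), (178, [0.25, 0.431, -0.0]), (330, [0.326, 0.636, 0.0]), (338, [0.33, 0.647, 0.0])]
224 [(164, [0.248, 0.408, -0.0]), (172, [0.182, 0.52, 0.225]), (178, [0.255, 0.429, 0.0]), (330, [0.215, 0.609, 0.225]), (338, [0.217, 0.613, 0.224])]
228 [(164, [0.181, 0.516, 0.23]), (172, [0.183, 0.521, 0.23]), (178, [0.185, 0.524, 0.228]), (330, [0.216, 0.608, 0.229]), (338, [0.217, 0.612, 0.231])]
232 [(164, [0.181, 0.518, 0.237]), (172, [0.183, 0.523, 0.238]), (178, [0.186, 0.524, 0.231]), (330, [0.216, 0.606, 0.234]), (338, [0.216, 0.611, 0.236])]
236 [(164, [0.182, 0.52, 0.242]), (172, [0.185, 0.522, 0.238]), (178, [0.188, 0.523, 0.232]), (330, [0.217, 0.605, 0.236]), (338, [0.215, 0.609, 0.241])]
240 [(164, [0.182, 0.521, 0.247]), (172, [0.185, 0.523, 0.243]), (178, [0.191, 0.522, 0.231]), (330, [0.219, 0.605, 0.236]), (338, [0.216, 0.608, 0.245])]
250 [(164, [0.184, 0.523, 0.256]), (172, [0.189, 0.523, 0.247]), (178, [0.195, 0.52, 0.235]), (330, [0.225, 0.603, 0.237]), (338, [0.217, 0.606, 0.253])]
260 [(164, [0.187, 0.524, 0.262]), (172, [0.194, 0.52, 0.248]), (178, [0.2, 0.518, 0.237]), (330, [0.229, 0.601, 0.241]), (338, [0.221, 0.604, 0.256])]
```

Open fingers show the same thing (tips at 0.224, TCP at 0.202), so the real tips sit about 21 mm behind the reported TCP. I work from tip heights from here on.

```bash
echo 'TIP=0.021  # measured: tip z = ee z + TIP' >> h.py
python3 - <<'E'
from bench import *
from h import *
move_l(at(.09,.175),.15); move_l(at(.045,.175),.15); 
move_l(at(.045,.148-TIP),.08)
t=state(); f0=t["ft_force"]; print(f0.round(1),t["ee_pos"])
d=get_image("wrist"); P=wcloud(d); print("tip z",[P[r,246,2].round(3) for r in (222,226,230)])
ims=[]
for s in (.06,.07,.08,.09,.10,.11):
    move_l(at(s,.148-TIP),.06); t=state(); print(s,(t["ft_force"]-f0).round(1),t["ee_pos"].round(4),t["time"])
    d=get_image("wrist");ims.append(d["frame"][130:290,150:410])
cv2.imwrite("pics/w6.png",np.vstack([np.hstack(ims[:3]),np.hstack(ims[3:])]))
E
```

```text
[-1.1 -0.1  0.5] [ 0.57670076 -0.19621282  0.12727692]
tip z [np.float64(0.127), np.float64(0.15), np.float64(0.158)]
0.06 [ 1.3  0.6 -0.6] [ 0.5905 -0.2025  0.1271] 15.8
0.07 [ 1.   0.  -0.1] [ 0.5994 -0.2066  0.1268] 16.1667
0.08 [-0.2  1.4 -1.2] [ 0.6083 -0.2107  0.1267] 16.5333
0.09 [ 0.8  0.1 -1.6] [ 0.6178 -0.2151  0.1271] 16.9
0.1 [ 1.6  0.  -1.1] [ 0.6269 -0.2193  0.1271] 17.2667
0.11 [ 0.7  0.6 -0.2] [ 0.6357 -0.2233  0.1269] 17.6333
```

View pics/w6.png

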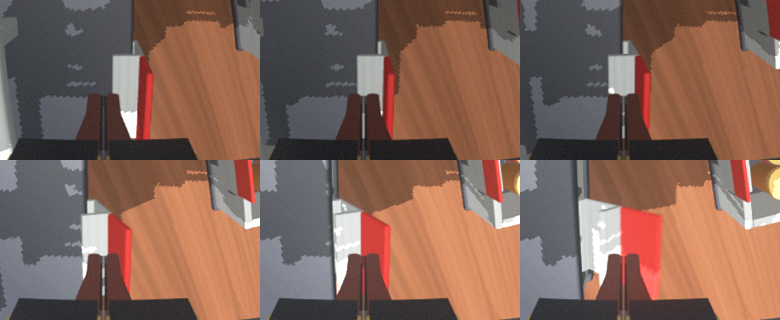

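The clip is now tipping open. I finish the push, then do clip b.

Run:
```python
from bench import *
from h import *
z=.148-TIP
move_l(at(.125,z),.08)
move_l(at(.125,.19),.2); move_l(at(-.045,.19),.25); 
d=get_image("wrist");cv2.imwrite("pics/w7.png",d["frame"])
move_l(at(-.045,z),.08)
move_l(at(-.125,z),.07)
move_l(at(-.125,.24),.2); print(state()["time"]); gripper_open()
move_l(at(0,.24),.2)
d=get_image("wrist");cv2.imwrite("pics/w8.png",d["frame"]);np.savez("w8.npz",**d)
d=get_image("scene");cv2.imwrite("pics/s8.png",cv2.resize(d["frame"][130:280,130:330],None,fx=3,fy=3));np.savez("s8.npz",**d)
print(state()["time"],state()["ee_pos"])
```

```text
22.3167
24.5667 [ 0.53513718 -0.17704676  0.24066015]
```

View pics/w8.png

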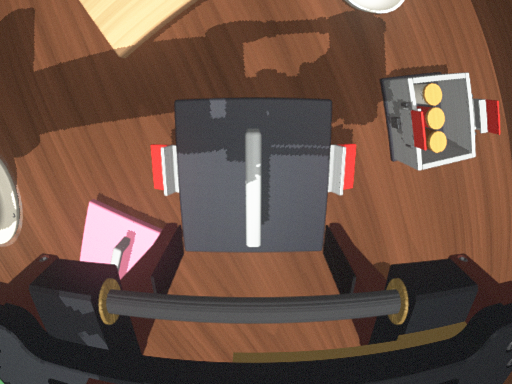

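View pics/s8.png

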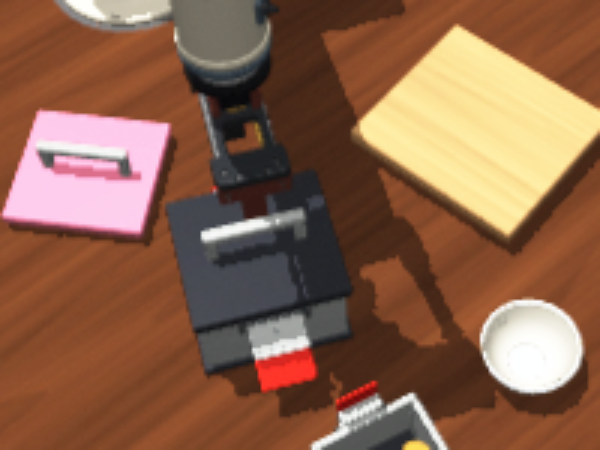

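Both clips hang open, with tabs at (158,167) and (349,167) in the wrist view. The lid is still seated and the handle is centred at column 253. Next I grip and lift.

Run:
```python
from bench import *
from h import *
move_l(at(0,.15),.15); move_l(at(0,.121),.08)
close(); t=state(); print(t["finger_gap"],t["ft_force"].round(1),t["time"],t["ee_pos"])
move_l(at(0,.145),.05); t=state(); print(t["finger_gap"],t["ft_force"].round(1))
move_l(at(0,.20),.1); t=state(); print(t["finger_gap"],t["ft_force"].round(1),t["time"],t["ee_pos"])
d=get_image("wrist");cv2.imwrite("pics/w9.png",d["frame"]);np.savez("w9.npz",**d)
d=get_image("scene");cv2.imwrite("pics/s9.png",cv2.resize(d["frame"][130:280,130:330],None,fx=3,fy=3));np.savez("s9.npz",**d)
P=wcloud(dict(np.load("w9.npz")));
```

```text
0.01382865314191884 [-0.9 -0.1  0.3] 26.95 [ 0.53557202 -0.17733979  0.12096155]
0.013602309796212252 [ 0.5  0.9 -5.7]
0.013778970131625014 [-0.  -0.1 -6.7] 28.2833 [ 0.53556758 -0.17735223  0.1994434 ]
```

View pics/w9.png

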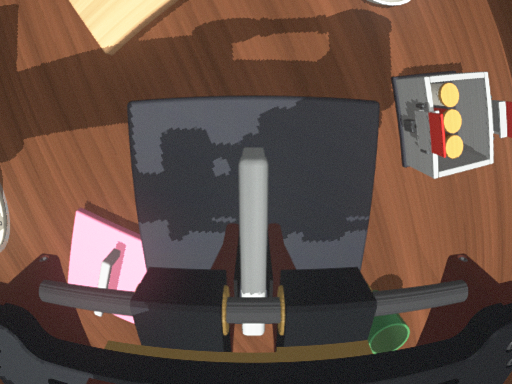

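View pics/s9.png

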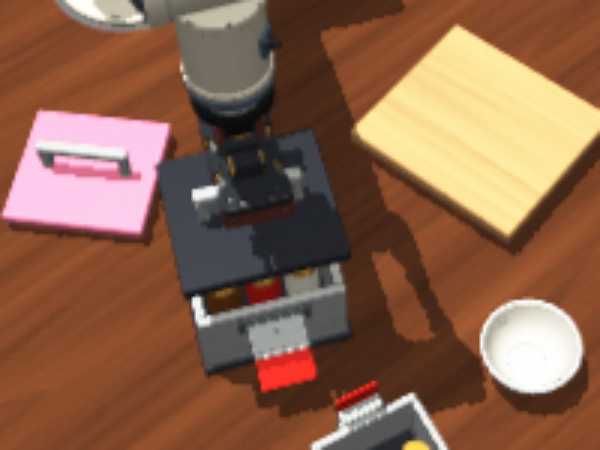

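The lid is clear and held level, with a 13.8 mm gap and about 6.7 N of load. Carry it over to the board.

Run:
```python
from bench import *
from h import *
P=lambda z:[B[0],B[1],z]
move_l(P(.20),.13); hold(.2); print(state()["time"],state()["ee_pos"])
move_l(P(.09),.1); move_l(P(.066),.04); hold(.3)
f0=np.mean([ (hold(.03),state()["ft_force"])[1] for _ in range(4)],0); print("f0",f0.round(1))
z=.066
while z>.057:
    z-=.001; move_l(P(z),.02); hold(.1); f=state()["ft_force"]-f0; print(round(z,4),f.round(1),state()["ee_pos"][2].round(4))
    if f[2]>3: break
d=get_image("scene");cv2.imwrite("pics/s10.png",cv2.resize(d["frame"][110:260,200:400],None,fx=3,fy=3))
d=get_image("wrist");cv2.imwrite("pics/w10.png",d["frame"])
print(state()["time"],state()["finger_gap"])
```

```text
31.3583 [0.53024521 0.16330098 0.20002117]
f0 [-0.1  0.  -5.9]
0.065 [0.  0.4 0.4] 0.065
0.064 [ 0.2  0.6 -0.1] 0.064
0.063 [1.1 0.6 0.4] 0.063
0.062 [0.7 0.  0. ] 0.062
0.061 [-0.6  0.4  0.9] 0.061
0.06 [-3.5 -0.8  9.6] 0.061
35.9917 0.013885439532884682
```

View pics/s10.png

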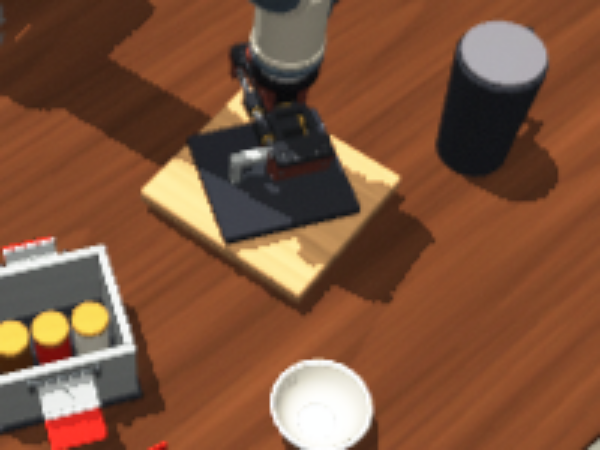

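Contact came at exactly the predicted height, and the lid sits centrally on the board. Release and check.

Run:
```python
from bench import *
from h import *
P=lambda z:[B[0],B[1],z]
move_l(P(.0607),.02); gripper_open(); hold(.2)
move_l(P(.11),.08); move_l(P(.24),.2); move_to([.33,.33,.33],quat(A)); hold(.3)
for n in("top","scene"):
    d=get_image(n); np.savez(n+"11.npz",**d); cv2.imwrite(f"pics/{n}11.png",d["frame"])
    W=cloud(d); z=W[...,2]; f=d["frame"].astype(int); 
    near=(np.hypot(W[...,0]-B[0],W[...,1]-B[1])<.13)
    m=near&(abs(z-.066)<.008); q=W[m]; a=np.linalg.lstsq(np.c_[q[:,:2]-B,np.ones(len(q))],q[:,2],rcond=None)[0]; print(n,"plate fit",a.round(4),len(q))
    rr=cv2.minAreaRect((q[:,:2]*1000).astype(np.float32)); print(rr)
    m=near&(abs(z-.109)<.012); q=W[m]; print("handle",cv2.minAreaRect((q[:,:2]*1000).astype(np.float32)) if len(q) else None)
    for nm,c,r in(("pitcher",(.638,.43),.09),("tumbler",(.617,-.478),.06),("bowl",(.787,-.003),.08)):
        q=W[(np.hypot(W[...,0]-c[0],W[...,1]-c[1])<r)&(z>.02)]; print(nm,q.min(0).round(3),q.max(0).round(3))
t=state();print(t["time"],t["ft_force"].round(1),t["ee_pos"])
```

```text
top plate fit [ 0.0013 -0.0003  0.0672] 1953
((531.1570434570312, 162.9682159423828), (170.43385314941406, 159.7040252685547), 65.43931579589844)
handle ((531.0323486328125, 162.7032012939453), (109.07486724853516, 14.069771766662598), 65.5096435546875)
pitcher [0.585 0.365 0.02 ] [0.691 0.504 0.195]
tumbler [ 0.585 -0.51   0.021] [ 0.65  -0.445  0.103]
bowl [ 0.735 -0.058  0.02 ] [0.842 0.049 0.057]
scene plate fit [-0.0044  0.0017  0.0681] 1518
((528.115478515625, 163.80499267578125), (172.3154296875, 167.74923706054688), 64.97988891601562)
handle ((528.5615844726562, 164.10897827148438), (110.35414123535156, 18.819332122802734), 65.10800170898438)
pitcher [0.585 0.364 0.02 ] [0.692 0.509 0.196]
tumbler [ 0.583 -0.511  0.02 ] [ 0.652 -0.444  0.103]
bowl [ 0.732 -0.057  0.02 ] [0.84  0.053 0.06 ]
40.6833 [0.7 0.8 0.3] [0.33038051 0.32974549 0.32975678]
```

View pics/top11.png

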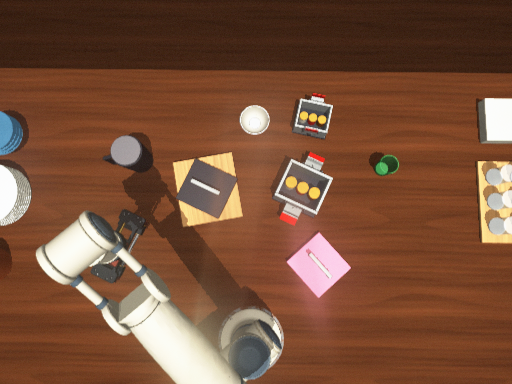

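The top view shows the lid flat on the board at (208,188), both clips hanging open at (316,162) and (290,213), and the bystanders unmoved. I hand in.

```bash
python3 -c "
from bench import *
job_done()"
```

```text
the job is handed in; nothing more can be done
```

I flipped both clips open with the lid still seated, lifted the lid off, and set it down on the serving board. I released it, moved the arm clear, and handed the job in at about 41 s; no verdict is reported.

**Last checks:**
- **Lid:** its centre is within about 2 mm of the board's centre. It is flat, with a fitted tilt below 0.005 rad, and its plate top measured 67–68 mm against the expected 66 mm. Contact on the board was about 10 N.
- **Clips:** both hang outward in the pictures. I did not measure their angles.
- **Bystanders:** the pitcher, the tumbler and the bowl are where they started, to within measurement noise of a few mm.

**What disagreed:** the real fingertips sit about 21 mm behind the reported TCP, while the description says 8 mm ahead of it. Because of this my first two passes at clip a went over its tab without touching it. I measured the offset in the wrist depth picture and corrected every later height for it. The lid then touched the board at the height I predicted.

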